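# Refit the rotor of a coin sorter

### The job

The rotor of the coin sorter has been set back on its spindle after cleaning, but it still rides on top of the brass drive pin. With a fingertip against its raised ribs push the rotor round until the notch in its edge (orange triangle) stands at the pin (orange bar on the bowl's rim), press its hub straight down until the rotor is fully home, then push the red catch inward as far as it goes so that it holds the rotor down. Do not lift the rotor, and leave the other things on the desk where they are.

Things in the scene. Friction and masses are not known exactly. Their poses are not given: they have to be found in the camera images.
- coin_sorter: The coin sorter, fixed: light grey housing 50 mm high with a round dark bowl on top (176 mm across, rim 67 mm above the desk) that holds the rotor. Origin on the desk, on the rotor's upright axis. z up; -x is the front, with a low coin drawer reaching 150 mm from the axis; +y is the side of the red catch (housing reaches 128 mm that side, 92 mm on the other, 95 mm to the back).
- pin (a point): The top of the brass drive pin (8 mm thick, domed head) that stands in the bowl 68 mm from the rotor's axis, at the front (-x) of the sorter; an orange bar 12 mm wide on the bowl's rim and on the housing before it marks the place. It is fixed to the sorter, its top 66 mm above the desk.
- notch (a point): The middle of the notch in the rotor's edge (11 mm wide, open at the edge, lower edges chamfered), 68 mm from the axis, level with the rotor's upper face; an orange triangle points at it. Within about 4 mm sideways of the pin it can drop over it. The upper face is 74 mm above the desk while the rotor rides on the pin (7 mm above the bowl's rim), 66 mm when home.
- hub_top (a point): The middle of the flat top of the rotor's hub (hub 39 mm across, 20 mm above the upper face), on the axis: 94 mm above the desk while the rotor rides on the pin, 86 mm when home. The rotor is a blue-grey disc 140 mm across, 8 mm thick, with six coin pockets 27 mm across.
- rotor_travel (a joint): How far the rotor has gone down the spindle: 0 while it rides on the pin, 0.008 m when fully home, negative if lifted. The fit is snug: it does not drop of its own weight; 2 to 10 N on the hub brings it down once the notch is over the pin. Pressed elsewhere it only gives a few millimetres against the pin and is not home: turn it on and press again.
- rotor (a joint): The rotor's angle on its upright spindle, rad, counter-clockwise from above, in the sorter's frame: at 0 the notch is at the back (+x); the pin is at pi (or -pi). It turns both ways without a stop, with light friction (about 1 N at a rib), and stays where it is left.
- catch (a joint): How far the red catch has been pushed in (toward the rotor's axis, along the sorter's -y): 0 open, 0.014 m fully closed over the rotor's edge. 2 to 3 N moves it and it stays where it is left. While the rotor stands up on the pin its edge blocks the catch.
- catch_tab (a point): The middle of the outer face (away from the rotor) of the catch's upstanding thumb tab: red, 28 mm wide, 11 mm thick, 74 to 93 mm above the desk. The face lies 119.5 mm from the rotor's axis when open, 105.5 mm when closed. Around and outside it the sorter is at most 76 mm high, with free space beyond.
- rib_a (a point): A point on the top edge of the rotor's raised rib a, 45 mm from the rotor's axis (60 degrees counter-clockwise from the notch). The rib is an upright radial wall 6 mm thick, from the hub to 63 mm from the axis, standing 14 mm above the rotor's upper face.
- rib_b (a point): A point on the top edge of the rotor's raised rib b, 45 mm from the rotor's axis (opposite the notch). The rib is an upright radial wall 6 mm thick, from the hub to 63 mm from the axis, standing 14 mm above the rotor's upper face.
- rib_c (a point): A point on the top edge of the rotor's raised rib c, 45 mm from the rotor's axis (60 degrees clockwise from the notch). The rib is an upright radial wall 6 mm thick, from the hub to 63 mm from the axis, standing 14 mm above the rotor's upper face.
- card_pack_1: Bystander, loose: a banded pack of cards, 57x91x20 mm; its origin is the centre of its underside. To be left where it is.
- card_pack_2: Bystander, loose: a banded pack of cards, 57x91x25 mm; its origin is the centre of its underside. To be left where it is.
- clip_tub: Bystander, loose: a round dark tub of paper clips, 62 across and 36 mm high, beside the coin sorter; its origin is the centre of its underside. To be left where it is.
- highlighter: Bystander, loose: a yellow highlighter, 26x120x16 mm, lying flat; its origin is the centre of its underside. To be left where it is.
- stamp_a: Bystander, loose: a hand stamp with a brown wooden knob, 27x48x66 mm; its origin is the centre of its underside. To be left where it is.
- stamp_b: Bystander, loose: a hand stamp with a black knob, 27x48x66 mm; its origin is the centre of its underside. To be left where it is.
- glue_stick: Bystander, loose: an upright glue stick with a white cap, 28 across and 91 mm high; its origin is the centre of its underside. To be left where it is.
- tape_roll: Bystander, loose: a roll of brown tape, 92 across and 48 mm high; its origin is the centre of its underside. To be left where it is.

How it is judged:
By the outcome, as a careful person would: the job done as asked, in the order asked, and still so for the second after the job is handed in, with the robot touching nothing.
It also fails if it takes over 54 s, if anything falls off the work surface, if the arm or the gripper's body presses on something with over 40 N, if the wrist force passes 120 N, or if a joint passes its speed limit or range.

### The arm

A 6-joint arm with a two-finger parallel gripper is mounted at the origin on the work surface; the furniture and walls round the work are solid. World frame = base frame: x ahead of the robot, y to its left, z up, the work surface at z = 0. Lengths are in m, angles in rad, forces in N, time in s.
With the tool pointing down it reaches from about 0.325 to 0.875 m from the base axis. Payload 4.4 kg.
Tool frame: the origin (TCP) lies on the centre line of the jaws, within the pads' length; the fingertips stand r.finger_overhang ahead of it and the grasp point (between the pads) lies 11 mm behind it (r.finger_overhang is the distance from the TCP to the fingertips, in m); z points along the fingers, y is the direction in which the jaws open and shut (so a half turn about z gives the same grasp; the last joint's range is limited). The gripper opens to 85 mm and grips with 20 to 120 N. Pads are 22 mm wide; open, the fingers measure 114 mm over their backs; the gripper's body (76 mm by 85 mm) begins 54 mm behind the grasp point. The pads swing forward as they close: fully open they stand 13 mm farther back than shut.
Start: joints at [1.145, 0.207, 1.542, -0, 1.393, -0.15], TCP at [0.156, 0.553, 0.239] pointing down, gripper open.
Joint ranges: [-2.73, 2.73], [-0.86, 2.22], [0.23, 2.46], [-1.11, 4.25], [0.08, 2.63], [-2.82, 2.82]. Speed limits (rad/s): [2.79, 2.79, 3.14, 3.14, 3.14, 3.14].

### API

Orientations are given as a unit quaternion [x, y, z, w].
In Python, from rig import r gives the robot as it stands.
- The arm moves only by the shell command python3 -m crank 'ROWS' [FORCE]. ROWS is text: rows parted by semicolons, each of 5 numbers parted by spaces: the gripper command: -1 is shut, 1 is fully open, values between are in proportion, then the shift along the tool's x, y, z in m, then the turn about the tool's z in degrees. A call has 1 to 10 rows; each row is the pose to reach, as a shift and turn from the pose measured when the call began, along the tool's axes at that moment; what a row does not reach only later rows make up. A row lasts 1/8 s, in which the tool goes at most 62.5 mm and 10.7 degrees, less where a joint would pass 70% of its speed; a pose out of reach is approached as far as the arm can. A call with a gripper value outside its range is refused whole. The fingers move at their own pace and stop on an object; FORCE is the grip in N (left out, the last holds). Time passes only in rows, so rows that repeat a pose let the fingers close. It gives the time, the measured TCP pose, the force and the opening at its end, in the units of the state.
- r.observe(): the state, without advancing time (a new reading comes with each control period).
- r.snapshot(name): name is "scene" or "top" or "wrist"; returns the picture (384x512x3 uint8, red, green, blue); there is no depth.
- r.camera_info(name): a dict with "vertical_fov" (degrees; the focal length in pixels is half the picture's height over the tangent of half this angle, whatever the lens; pixels are square), "cx", "cy" (the principal point, pixels), "k1" (the pictures are not rectified: a ray, as slopes to the right and down, at radius r is drawn at 1 + k1 r^2 times it, then the intrinsics apply), "origin" and "orientation" of the camera in the world; the wrist camera has in their place "T_tool_cam" (4x4, takes a point from camera to tool coordinates, whose origin is the TCP and whose axes are the flange's). Camera axes: x right, y down, z forward; pixel columns grow to the right and rows downward; lengths in m; the calibration is good to about 2 mm. A picture is of the moment at which its call begins: read the wrist's pose just before it. camera_info takes no time and is no camera call.
- r.close_job(): hands the job in, once; it reports no verdict.
The state is a dict: "time": time; "joint_positions": joint angles; "qvel": joint speeds; "tau": joint torques, N m; "tcp_pos": TCP position; "tool_rot": TCP orientation; "contact_force": force on the tool from outside, world axes, zero at the start; "wrist_torque": the same for the moment, N m; "width": finger opening in m.
Only numpy, scipy, OpenCV 4.12 (cv2) and the standard library are available. Lean on these libraries where they do the work, as an engineer would, in place of code of your own. Each camera call takes 0.05 s, during which the arm holds its last target.

## Working session

There is one attempt and no reset: what is moved stays moved. The work goes in short steps, Python scripts to look and compute and a shell command to move; the robot and the scene stay as the last step left them, time stands still between calls to the robot, and variables do not carry over. Pictures are saved under pics/ and viewed, and the job is handed in when it is done.

```bash
ls; mkdir -p pics; python3 - <<'E'
from rig import r
import cv2
s=r.observe(); print(s); print(r.finger_overhang)
for n in ["scene","top","wrist"]:
    print(n,r.camera_info(n))
for n in ["scene","top"]:
    cv2.imwrite(f"pics/{n}0.png",cv2.cvtColor(r.snapshot(n),cv2.COLOR_RGB2BGR))
E
```

```text
pics
{'time': 0.0, 'joint_positions': array([ 1.14550326e+00,  2.07463579e-01,  1.54298623e+00,  1.63809667e-05,
        1.39351340e+00, -1.50457499e-01]), 'qvel': array([-4.98200481e-05,  1.11538246e-03,  1.16085350e-03, -1.36945281e-03,
        8.84304125e-04,  1.01952639e-03]), 'tau': array([ 1.23851689e-03, -3.83023846e+01, -2.91602451e+01,  2.35955468e-05,
        1.02177582e-02,  1.42133452e-06]), 'tcp_pos': array([0.15571478, 0.55272686, 0.23808571]), 'tool_rot': array([ 1.36987045e-01,  9.90572130e-01, -1.13421561e-03, -3.44247931e-04]), 'contact_force': array([-0.01590642,  0.57040778,  0.25275401]), 'wrist_torque': array([0.02353057, 0.01357273, 0.00834473]), 'width': 0.08551319554209805}
0.008
scene {'vertical_fov': 52.479757435776094, 'cx': 259.60326208730834, 'cy': 195.1028279833388, 'k1': -0.1262846875483939, 'origin': array([-0.0772394 ,  0.52030777,  1.13056529]), 'orientation': array([-0.33896486,  0.87892865, -0.31634689,  0.11185657])}
top {'vertical_fov': 43.166111296212804, 'cx': 256.160555123947, 'cy': 189.32136983263248, 'k1': 0.04581747480209286, 'origin': array([ 0.223695  , -0.1254011 ,  1.30962564]), 'orientation': array([-0.69378217,  0.71288634, -0.07230376,  0.07232931])}
wrist {'vertical_fov': 64.75176454375145, 'cx': 253.86279568467947, 'cy': 194.30127787494553, 'k1': -0.04999018520333132, 'T_tool_cam': array([[ 8.33787179e-04, -9.66112747e-01, -2.58119090e-01,
         6.53014448e-02],
       [ 9.99999622e-01,  7.41375366e-04,  4.55350559e-04,
        -7.40657891e-04],
       [-2.48556845e-04, -2.58119372e-01,  9.66113000e-01,
        -1.33335802e-01],
       [ 0.00000000e+00,  0.00000000e+00,  0.00000000e+00,
         1.00000000e+00]])}
```

View pics/scene0.png

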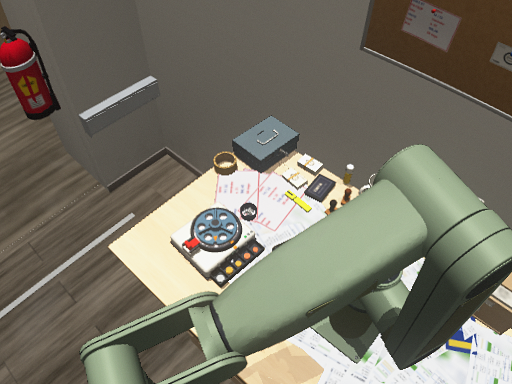

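View pics/top0.png

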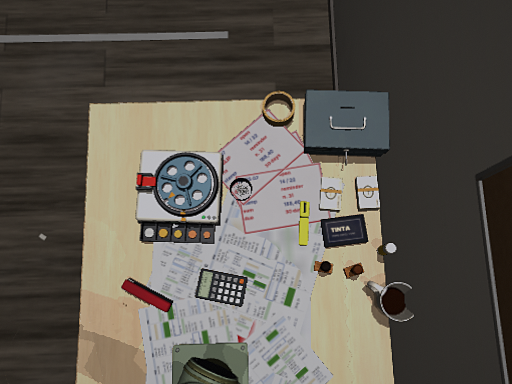

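The scene view shows the sorter near (217,230); the top view shows it near (185,185), with the catch on the left at (147,181) and the drawer below it. Next I'll write the helpers and zoom in.

```bash
cat > h.py <<'E'
import numpy as np, cv2
from scipy.spatial.transform import Rotation as R
from rig import r
def cam(n,state=None):
    c=r.camera_info(n); f=192/np.tan(np.radians(c['vertical_fov'])/2)
    K=np.array([[f,0,c['cx']],[0,f,c['cy']],[0,0,1]])
    if n=='wrist':
        T=np.eye(4);T[:3,:3]=R.from_quat(state['tool_rot']).as_matrix();T[:3,3]=state['tcp_pos']
        T=T@c['T_tool_cam']; Rm=T[:3,:3];o=T[:3,3]
    else: Rm=R.from_quat(c['orientation']).as_matrix();o=np.array(c['origin'])
    return K,np.array([c['k1'],0,0,0,0.]),Rm,o
def proj(C,P):
    K,d,Rm,o=C
    rv=cv2.Rodrigues(Rm.T)[0]
    return cv2.projectPoints(np.atleast_2d(np.array(P,float)),rv,-Rm.T@o,K,d)[0][:,0]
def ray(C,uv,z):
    K,d,Rm,o=C
    u=cv2.undistortPoints(np.array(uv,float).reshape(-1,1,2),K,d)[:,0]
    D=np.c_[u,np.ones(len(u))]@Rm.T
    return o+D*((z-o[2])/D[:,2])[:,None]
E
python3 - <<'E'
import cv2
a=cv2.imread('pics/top0.png')[140:260,120:260]; cv2.imwrite('pics/top0z.png',cv2.resize(a,None,fx=5,fy=5,interpolation=cv2.INTER_CUBIC)[:600])
a=cv2.imread('pics/scene0.png')[195:295,160:290]; cv2.imwrite('pics/scene0z.png',cv2.resize(a,None,fx=6,fy=6,interpolation=cv2.INTER_CUBIC))
E
```

```text
(no output)
```

View pics/top0z.png

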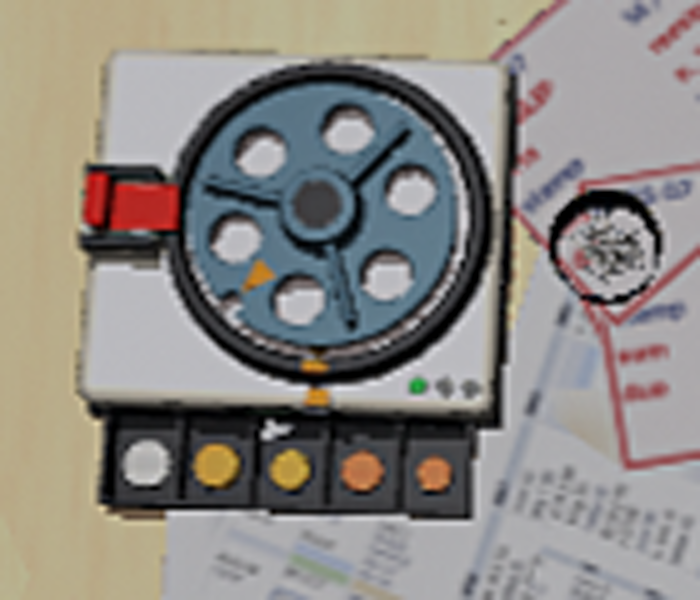

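View pics/scene0z.png

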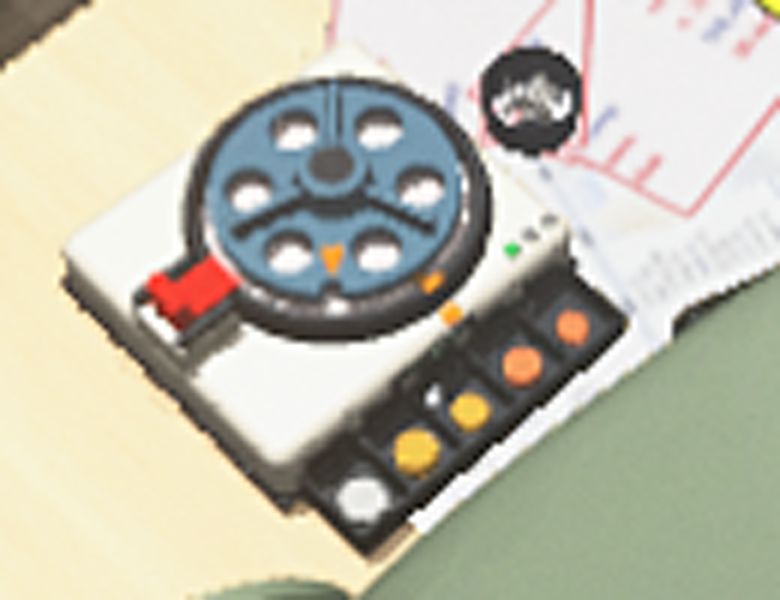

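```bash
python3 - <<'E'
from h import *
T=cam('top');S=cam('scene')
c=ray(T,[(183.2,180.6)],.094)[0];c2=ray(S,[(215.5,222.8)],.094)[0];print(c,c2)
b=ray(T,[(183,213.2)],.067)[0];b2=ray(S,[(160+432/6,195+282/6)],.067)[0];print(b,b2)
h=ray(T,[(183.6,219.4)],.05)[0];h2=ray(S,[(160+451/6,195+315/6)],.05)[0];print(h,h2)
n=ray(T,[(120+230/5,140+300/5)],.072)[0];n2=ray(S,[(160+331/6,195+292/6)],.072)[0];print('notch',n,n2)
for a,bb in((b,c),(b2,c2),(h,c),(h2,c2),(n,c),(n2,c2)):
  d=a-bb;print(np.hypot(*d[:2]),np.degrees(np.arctan2(d[1],d[0])))
E
```

```text
[0.50428916 0.05775402 0.094     ] [0.50068615 0.06125121 0.094     ]
[0.42404323 0.06200184 0.067     ] [0.42268622 0.06599284 0.067     ]
[0.41034414 0.0629257  0.05      ] [0.40851469 0.06681822 0.05      ]
notch [0.45904493 0.10532235 0.072     ] [0.45542574 0.10897164 0.072     ]
0.08035828383964638 176.9698761227174
0.07814392112835909 176.5212571575231
0.09408726226299874 176.84904046014955
0.09233943500708967 176.54362170587314
0.06564896645981719 133.5655718476432
0.06577039267977754 133.48446201863243
```

Estimate from both views: axis about (0.5025, 0.0595), sorter yaw about -3.3°, notch at 133.5° in world, so it needs about 43° counter-clockwise. Next I'll shut the gripper and move above the sorter for a wrist view.

```bash
python3 -m crank '-1 -0.046 -0.038 0 0; -1 -0.092 -0.076 0 0; -1 -0.139 -0.114 0 0; -1 -0.185 -0.153 0 0; -1 -0.231 -0.191 0 0; -1 -0.277 -0.229 0 0; -1 -0.324 -0.267 0 0; -1 -0.370 -0.305 0 0; -1 -0.416 -0.343 0 0; -1 -0.463 -0.382 0 0' 20
python3 -m crank '-1 0 0 0 0;-1 0 0 0 0'
python3 - <<'E'
from h import *
s=r.observe();im=r.snapshot('wrist')
np.savez('w1.npz',im=im,q=s['tool_rot'],p=s['tcp_pos']);print(s)
cv2.imwrite('pics/w1.png',im[:,:,::-1])
E
```

```text
time: 1.35
tcp_pos: [0.4983, 0.0578, 0.2385]
tool_rot: [0.137, 0.991, -0.001, -0.001]
contact_force: [0.4, 0.3, -0.4]
width: 0.0002
time: 1.6
tcp_pos: [0.4976, 0.0579, 0.2378]
tool_rot: [0.138, 0.99, -0.001, -0.002]
contact_force: [-0.2, -0.7, 0.0]
width: 0.0002
{'time': 1.6, 'joint_positions': array([-5.65504448e-02,  5.15226343e-02,  1.71881790e+00, -1.02591541e-03,
        1.37436569e+00, -1.35120539e+00]), 'qvel': array([ 0.03310398, -0.01572513,  0.01395378,  0.00108466, -0.00066333,
       -0.00140119]), 'tau': array([-9.45667773e-01, -3.09330010e+01, -2.93774843e+01, -8.17256724e-02,
       -4.87744343e-02, -8.79163417e-03]), 'tcp_pos': array([0.49757282, 0.05785962, 0.23783307]), 'tool_rot': array([ 1.37532302e-01,  9.90495931e-01, -6.28035600e-04, -1.51066185e-03]), 'contact_force': array([-0.15592137, -0.67916794,  0.01478542]), 'wrist_torque': array([0.05022856, 0.06824207, 0.03816869]), 'width': 0.00017311175145066148}
```

View pics/w1.png

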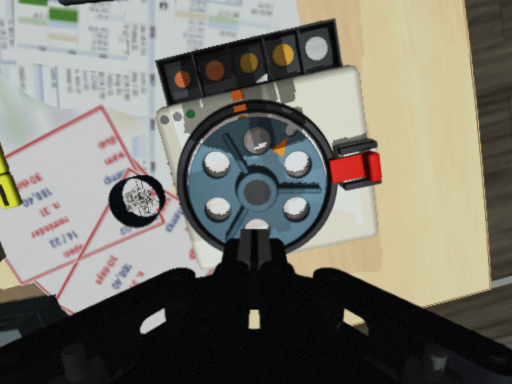

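The wrist view shows the hub at (257,191), the orange triangle near (284,146), the orange bars at (238,100) and the red catch at (357,168). Next I'll measure with colour masks.

```bash
cat >> h.py <<'E'
def load(f):
    d=np.load(f);return d['im'],cam('wrist',{'tool_rot':d['q'],'tcp_pos':d['p']})
def blobs(im,lo,hi,roi,amin=6):
    hsv=cv2.cvtColor(im,cv2.COLOR_RGB2HSV);m=cv2.inRange(hsv,lo,hi)
    x0,y0,x1,y1=roi;k=np.zeros_like(m);k[y0:y1,x0:x1]=m[y0:y1,x0:x1]
    n,l,st,ce=cv2.connectedComponentsWithStats(k)
    return [(ce[i].round(1),st[i]) for i in range(1,n) if st[i][4]>=amin],l
E
python3 - <<'E'
from h import *
im,C=load('w1.npz')
b,l=blobs(im,(8,150,120),(22,255,255),(200,85,330,200));print(b)
b2,_=blobs(im,(0,180,90),(6,255,255),(320,130,400,200));print(b2)
cv2.imwrite('pics/w1z.png',cv2.resize(im[80:260,160:400,::-1],None,fx=3.3,fy=3.3,interpolation=cv2.INTER_CUBIC))
E
```

```text
[(array([236.9,  94.8]), array([232,  90,  11,  10,  89], dtype=int32)), (array([239.3, 107.7]), array([234, 104,  12,   8,  66], dtype=int32)), (array([280.2, 147.9]), array([273, 139,  13,  17, 110], dtype=int32))]
[(array([374.3, 166.7]), array([368, 153,  13,  29, 301], dtype=int32)), (array([346.7, 167.9]), array([329, 154,  36,  29, 761], dtype=int32))]
```

View pics/w1z.png

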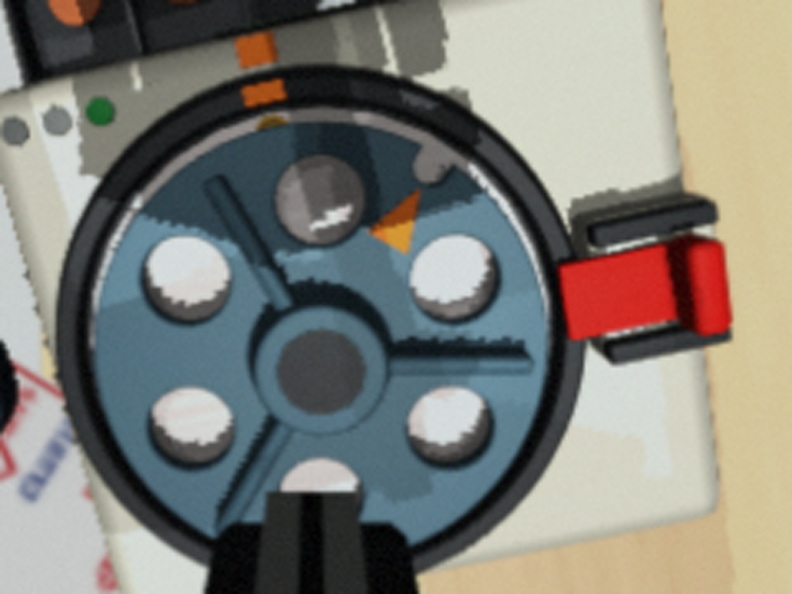

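```bash
python3 - <<'E'
from h import *
im,C=load('w1.npz')
c=ray(C,[(257.3,192.4)],.094)[0]
pts=dict(rimbar=((239.3,107.7),.067),housbar=((236.9,94.8),.05),notch=((160+433/3.3,80+163/3.3),.074),tri=((280.2,147.9),.074),catch=((374.3,166.7),.09),
 ribc_tip=((160+530/3.3,80+352/3.3),.088),ribc_in=((160+395/3.3,80+350/3.3),.088),riba=((160+215/3.3,80+180/3.3),.088),ribb=((160+222/3.3,80+523/3.3),.088))
print(c)
for k,(uv,z) in pts.items():
  p=ray(C,[uv],z)[0];d=p-c;print(k,p.round(4),np.hypot(*d[:2]).round(4),np.degrees(np.arctan2(d[1],d[0])).round(1))
E
```

```text
[0.50445906 0.05840314 0.094     ]
rimbar [0.4247 0.0628 0.067 ] 0.0798 176.8
housbar [0.4113 0.0634 0.05  ] 0.0933 177.0
notch [0.4579 0.1055 0.074 ] 0.0662 134.6
tri [0.4723 0.0908 0.074 ] 0.0457 134.8
catch [0.5113 0.1714 0.09  ] 0.1132 86.5
ribc_tip [0.517  0.1183 0.088 ] 0.0612 78.2
ribc_in [0.5057 0.0805 0.088 ] 0.0221 86.7
riba [0.4449 0.0443 0.088 ] 0.0612 -166.7
ribb [0.544 0.016 0.088] 0.0579 -47.0
```

```bash
python3 -m crank '-1 -0.027 0.048 0 0; -1 -0.027 0.048 0.03 0; -1 -0.027 0.048 0.07 0; -1 -0.027 0.048 0.105 0; -1 -0.027 0.048 0.13 0; -1 -0.027 0.048 0.145 0; -1 -0.027 0.048 0.151 0;-1 -0.027 0.048 0.151 0;-1 -0.027 0.048 0.151 0'
python3 - <<'E'
from h import *
s=r.observe();im=r.snapshot('wrist')
cv2.imwrite('pics/w2.png',im[:,:,::-1]);print(s['tcp_pos'],s['contact_force'],s['tool_rot'])
E
```

```text
time: 2.78
tcp_pos: [0.5369, 0.0974, 0.088]
tool_rot: [0.137, 0.991, -0.0, -0.0]
contact_force: [0.1, -1.4, 0.5]
width: -0.0002
[0.53686328 0.09738227 0.0880065 ] [ 0.1239332  -1.43647943  0.51987479] [ 1.36778481e-01  9.90601539e-01 -4.36553594e-04 -2.16026552e-04]
```

View pics/w2.png

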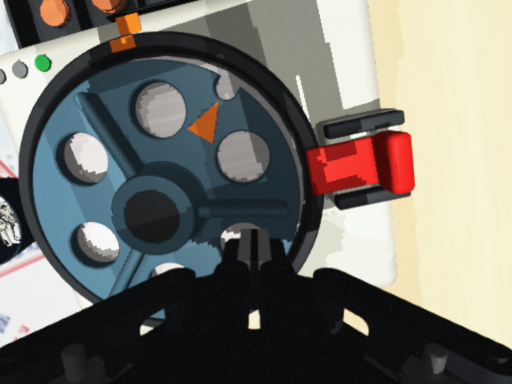

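The fingertip is on the clockwise side of rib c, clear of it. Next I'll compute an arc to push it most of the way.

```bash
cat >> h.py <<'E'
def tool(P,s=None):
    s=s or r.observe();return R.from_quat(s['tool_rot']).as_matrix().T@(np.array(P)-s['tcp_pos'])
def yaw(s=None):
    s=s or r.observe();x=R.from_quat(s['tool_rot']).as_matrix()[:,0];return np.degrees(np.arctan2(x[1],x[0]))%360
AX=np.array([.5035,.059])
def arc(phis,yaws,rad=.047,z=.088):
    s=r.observe();y0=yaw(s)
    for f,y in zip(phis,yaws):
        a=np.radians(f);print(f,(tool([*(AX+rad*np.array([np.cos(a),np.sin(a)])),z],s)).round(4),round(-(y-y0),1))
E
python3 - <<'E'
from h import *
ph=np.r_[54,57.2+np.arange(1,10)*3.4];arc(ph,np.maximum(164.3,164.5+ph-57.2))
E
```

```text
54.0 [ 0.0055 -0.0018  0.    ] -0.0
60.6 [ 0.0106 -0.0002  0.    ] -3.6
64.0 [0.0134 0.0003 0.    ] -7.0
67.4 [0.0161 0.0007 0.    ] -10.4
70.8 [0.0189 0.001  0.    ] -13.8
74.2 [0.0217 0.0011 0.    ] -17.2
77.6 [0.0245 0.001  0.    ] -20.6
81.0 [0.0273 0.0008 0.    ] -24.0
84.4 [0.03   0.0003 0.    ] -27.4
87.8 [ 0.0327 -0.0002  0.    ] -30.8
```

```bash
python3 -m crank '-1 0.0055 -0.002 0 0;-1 0.0105 0 0 -3.5;-1 0.0135 0 0 -7;-1 0.016 0.0005 0 -10.5;-1 0.019 0.001 0 -14;-1 0.0215 0.001 0 -17;-1 0.0245 0.001 0 -20.5;-1 0.0275 0.001 0 -24;-1 0.030 0 0 -27.5;-1 0.0325 0 0 -31'
python3 - <<'E'
from h import *
s=r.observe();im=r.snapshot('wrist')
np.savez('w3.npz',im=im,q=s['tool_rot'],p=s['tcp_pos'])
cv2.imwrite('pics/w3.png',im[:,:,::-1]);print(s['tcp_pos'],s['contact_force'],yaw(s))
E
```

```text
time: 4.08
tcp_pos: [0.5062, 0.1059, 0.0888]
tool_rot: [-0.134, 0.991, -0.001, 0.001]
contact_force: [2.0, 0.4, 0.3]
width: 0.0002
[0.50622404 0.10594975 0.08881828] [1.97301859 0.43259643 0.2599336 ] 195.37645213772223
```

View pics/w3.png

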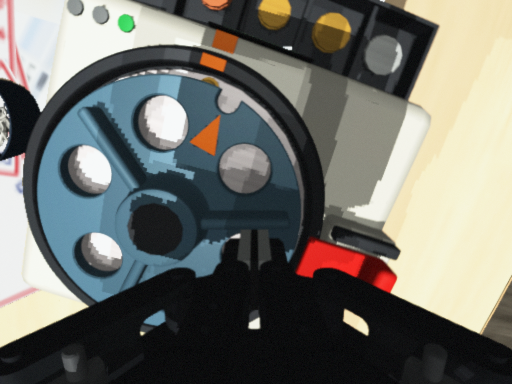

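The rotor followed: notch at (229,98), rim bar at (212,62), hub at (163,229). Next I'll measure what is left to turn.

```bash
cat >> h.py <<'E'
def meas(f,zf=.074):
    im,C=load(f)
    b,_=blobs(im,(5,150,90),(22,255,255),(100,20,400,260));c=AX
    for ce,st in b:
        for z in (.05,.067,zf):
            p=ray(C,[ce],z)[0][:2]-c;print(ce,st[4],z,np.hypot(*p).round(4),np.degrees(np.arctan2(p[1],p[0])).round(2))
E
python3 - <<'E'
from h import *
meas('w3.npz')
im,C=load('w3.npz')
cv2.imwrite('pics/w3z.png',cv2.resize(im[30:260,80:330,::-1],None,fx=2.6,fy=2.6,interpolation=cv2.INTER_CUBIC))
for uv,z in (((229,98),.074),((163,229),.094)):
  p=ray(C,[uv],z)[0];d=p[:2]-AX;print(p,np.hypot(*d),np.degrees(np.arctan2(d[1],d[0])))
E
```

```text
[272.8  23. ] 159 0.05 0.1104 166.25
[272.8  23. ] 159 0.067 0.106 165.51
[272.8  23. ] 159 0.074 0.1042 165.18
[334.3  28.6] 474 0.05 0.1274 152.97
[334.3  28.6] 474 0.067 0.1214 153.05
[334.3  28.6] 474 0.074 0.119 153.08
[224.5  41. ] 398 0.05 0.0922 177.35
[224.5  41. ] 398 0.067 0.0893 175.68
[224.5  41. ] 398 0.074 0.0881 174.96
[212.7  61.6] 330 0.05 0.0806 179.49
[212.7  61.6] 330 0.067 0.0787 177.43
[212.7  61.6] 330 0.074 0.078 176.55
[210.7  80.7] 49 0.05 0.0709 178.4
[210.7  80.7] 49 0.067 0.0701 176.18
[210.7  80.7] 49 0.074 0.0697 175.25
[207.6 137.1] 568 0.05 0.0418 169.88
[207.6 137.1] 568 0.067 0.0441 167.57
[207.6 137.1] 568 0.074 0.0451 166.69
[0.43927988 0.07488046 0.074     ] 0.06615445678860579 166.1104356670678
[0.50278544 0.0616838  0.094     ] 0.0027772947274931183 104.90901326536542
```

View pics/w3z.png

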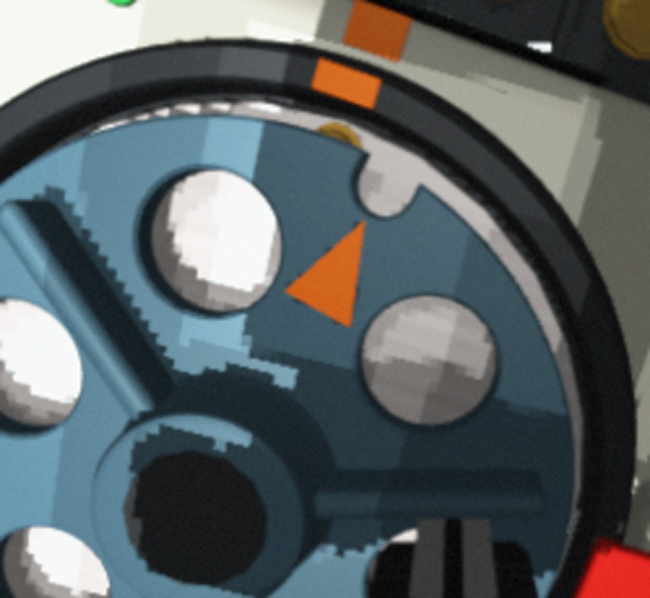

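```bash
python3 - <<'E'
from h import *
ph=np.array([89.5,92.5,95.5,98.2]);arc(ph,195.4+ph-86.7)
E
```

```text
89.5 [0.0019 0.0005 0.0008] -2.8
92.5 [0.0043 0.0011 0.0008] -5.8
95.5 [0.0067 0.0016 0.0007] -8.8
98.2 [0.0089 0.002  0.0007] -11.5
```

```bash
python3 -m crank '-1 0.002 0.0005 0.0005 -2.8;-1 0.0043 0.001 0.0005 -5.8;-1 0.0067 0.0016 0.0005 -8.8;-1 0.0085 0.002 0.0005 -11;-1 0.0085 0.002 0.0005 -11;-1 0.0085 0.002 0.0005 -11'
python3 - <<'E'
from h import *
s=r.observe();im=r.snapshot('wrist')
np.savez('w4.npz',im=im,q=s['tool_rot'],p=s['tcp_pos'])
print(s['tcp_pos'],s['contact_force'],yaw(s))
meas('w4.npz')
cv2.imwrite('pics/w4z.png',cv2.resize(im[10:240,80:330,::-1],None,fx=2.6,fy=2.6,interpolation=cv2.INTER_CUBIC))
E
```

```text
time: 4.88
tcp_pos: [0.4973, 0.1057, 0.0885]
tool_rot: [-0.228, 0.974, -0.001, 0.001]
contact_force: [0.7, -0.2, 0.6]
width: -0.0003
[0.49725671 0.10568569 0.08848429] [ 0.68703676 -0.17982542  0.63840663] 206.3923158189948
[306.5  33.8] 775 0.05 0.116 168.31
[306.5  33.8] 775 0.067 0.1112 168.13
[306.5  33.8] 775 0.074 0.1092 168.05
[255.8  55.6] 395 0.05 0.0922 177.11
[255.8  55.6] 395 0.067 0.0896 176.23
[255.8  55.6] 395 0.074 0.0886 175.85
[345.2  57.3] 66 0.05 0.1223 157.21
[345.2  57.3] 66 0.067 0.1168 157.67
[345.2  57.3] 66 0.074 0.1146 157.87
[369.3  72.2] 130 0.05 0.1286 150.78
[369.3  72.2] 130 0.067 0.1223 151.56
[369.3  72.2] 130 0.074 0.1198 151.91
[241.9  75. ] 324 0.05 0.0801 178.32
[241.9  75. ] 324 0.067 0.0787 177.22
[241.9  75. ] 324 0.074 0.0781 176.76
[230.4  97.6] 272 0.05 0.0669 178.42
[230.4  97.6] 272 0.067 0.0668 177.11
[230.4  97.6] 272 0.074 0.0667 176.58
[207.7 136.8] 563 0.05 0.0421 -179.29
[207.7 136.8] 563 0.067 0.0444 178.41
[207.7 136.8] 563 0.074 0.0454 177.53
```

View pics/w4z.png

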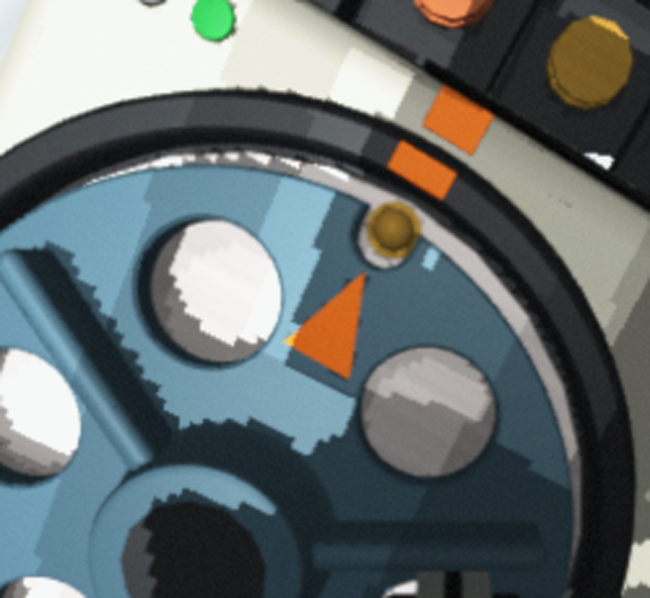

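The brass pin shows inside the notch and the triangle is aligned to within about 1° (177.5° against 177.2°). Next I'll back off the rib, rise, and go over the hub, turning towards the yaw I need for the catch.

```bash
python3 -m crank '-1 -0.008 0 0 0;-1 -0.008 0 -0.015 0;-1 -0.008 0 -0.045 0;-1 0 -0.020 -0.05 10;-1 0.015 -0.0445 -0.05 20;-1 0.015 -0.0445 -0.05 30;-1 0.015 -0.0445 -0.05 40;-1 0.015 -0.0445 -0.05 50;-1 0.015 -0.0445 -0.05 60;-1 0.015 -0.0445 -0.05 60'
python3 - <<'E'
from h import *
s=r.observe();im=r.snapshot('wrist')
np.savez('w5.npz',im=im,q=s['tool_rot'],p=s['tcp_pos'])
print(s['tcp_pos'],s['contact_force'],yaw(s),tool([*AX,.094],s),s['joint_positions'])
cv2.imwrite('pics/w5.png',im[:,:,::-1])
E
```

```text
time: 6.18
tcp_pos: [0.5039, 0.0592, 0.1394]
tool_rot: [0.288, 0.958, -0.0, 0.001]
contact_force: [0.1, -0.3, 0.3]
width: -0.0001
[0.50392411 0.05920277 0.13937719] [ 0.07205182 -0.31534586  0.26542292] 146.51920708433525 [ 0.00036674 -0.0004375   0.04537603] [-5.33141175e-02  1.70811392e-01  1.80584568e+00 -8.05976831e-04
  1.16217887e+00 -1.03944219e+00]
```

View pics/w5.png

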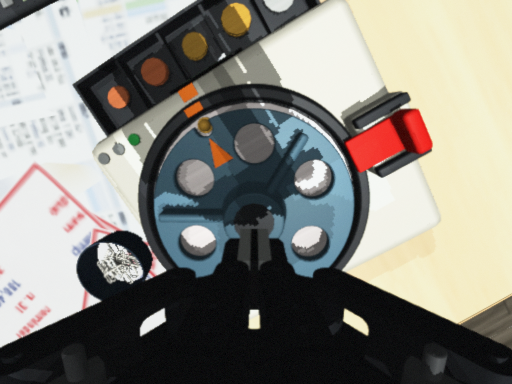

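The notch is still at the pin, and the tool is centred over the hub. Next I'll press down slowly.

```bash
python3 -m crank '-1 0 0 0.015 0;-1 0 0 0.028 0;-1 0 0 0.034 0;-1 0 0 0.036 0;-1 0 0 0.038 0;-1 0 0 0.040 0;-1 0 0 0.042 0'
python3 -m crank '-1 0 0 0.002 0;-1 0 0 0.003 0;-1 0 0 0.004 0'
```

```text
time: 7.1
tcp_pos: [0.5042, 0.0592, 0.0974]
tool_rot: [0.288, 0.958, -0.0, 0.002]
contact_force: [-0.5, 0.5, -0.6]
width: 0.0002
time: 7.48
tcp_pos: [0.5043, 0.0592, 0.094]
tool_rot: [0.288, 0.958, 0.0, 0.002]
contact_force: [-3.9, 0.3, 8.8]
width: 0.0001
```

```bash
python3 -m crank '-1 0 0 0.001 0;-1 0 0 0.002 0;-1 0 0 0.003 0;-1 0 0 0.003 0'
python3 - <<'E'
from h import *
s=r.observe();im=r.snapshot('wrist')
np.savez('w6.npz',im=im,q=s['tool_rot'],p=s['tcp_pos'])
print(s['tcp_pos'],s['contact_force'])
cv2.imwrite('pics/w6.png',im[:,:,::-1])
E
```

```text
time: 7.98
tcp_pos: [0.5046, 0.0592, 0.0938]
tool_rot: [0.287, 0.958, -0.0, 0.002]
contact_force: [-8.0, 0.3, 19.3]
width: -0.0001
[0.50457677 0.05920439 0.09378421] [-7.96912057  0.26144075 19.28522171]
```

View pics/w6.png

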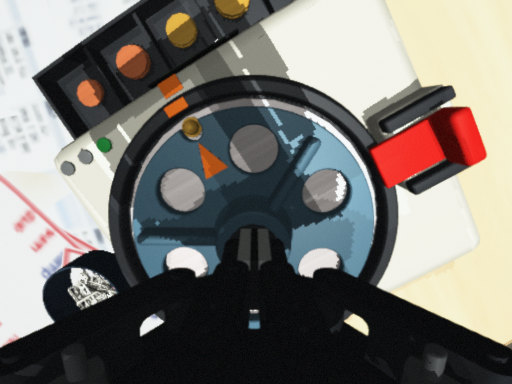

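Resistance stops stiffly at tip z of about 0.086 (19 N). Next I'll retreat to the earlier viewing pose to check the height by scale.

```bash
python3 -m crank '-1 0 0 -0.005 0;-1 0 0 -0.025 0;-1 0 0 -0.0455 0;-1 0 0 -0.0455 0;-1 0 0 -0.0455 0'
python3 - <<'E'
from h import *
s=r.observe();im=r.snapshot('wrist')
np.savez('w7.npz',im=im,q=s['tool_rot'],p=s['tcp_pos'])
print(s['tcp_pos'],s['contact_force'],yaw(s))
for f in('w5.npz','w7.npz'):
  print(f);im,C=load(f)
  for ce,st in blobs(im,(5,150,90),(22,255,255),(170,80,250,180))[0]: print(ce,st)
  # triangle far from hub: where do the three orange marks fall; predicted triangle centre at both heights (r .0455)
  for z in(.074,.070,.066):
    for t in (176.9,177.5):
      a=np.radians(t);print(z,t,proj(C,[*(np.array([.504,.059])+.0455*np.array([np.cos(a),np.sin(a)])),z]).round(1))
a=load('w5.npz')[0];b=load('w7.npz')[0]
v=np.vstack([cv2.resize(q[80:270,80:400,::-1],None,fx=1.55,fy=1.55,interpolation=cv2.INTER_CUBIC) for q in(a,b)])
cv2.imwrite('pics/cmp.png',v)
E
```

```text
time: 8.65
tcp_pos: [0.504, 0.0593, 0.1385]
tool_rot: [0.287, 0.958, -0.0, 0.001]
contact_force: [-0.3, 0.3, 0.8]
width: 0.0
[0.50399075 0.05925754 0.13849209] [-0.27448756  0.32196563  0.80498755] 146.59590847090195
w5.npz
[187.4  92. ] [178  82  20  20 220]
[193.2 109.1] [184 101  19  17 178]
[203.7 124.9] [198 118  14  15 130]
[218.8 154.4] [210 139  23  29 304]
0.074 176.9 [[219.6 154.2]]
0.074 177.5 [[219.  154.6]]
0.07 176.9 [[220.2 153.4]]
0.07 177.5 [[219.6 153.8]]
0.066 176.9 [[220.9 152.7]]
0.066 177.5 [[220.3 153. ]]
w7.npz
[187.3  91.9] [178  82  20  20 224]
[193. 109.] [184 101  19  17 178]
[204.2 124.7] [198 118  15  15 148]
[219.9 152.8] [211 138  22  28 283]
0.074 176.9 [[219.5 154.3]]
0.074 177.5 [[218.8 154.7]]
0.07 176.9 [[220.1 153.5]]
0.07 177.5 [[219.5 153.9]]
0.066 176.9 [[220.7 152.8]]
0.066 177.5 [[220.1 153.1]]
```

View pics/cmp.png

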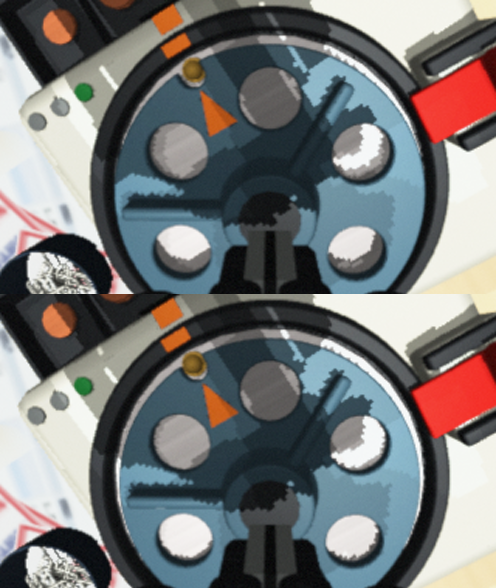

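The triangle shifted (+1.1, -1.6) px; 8 mm of travel predicts (+1.3, -1.5). The disc also shrank in scale by about 0.96, as predicted, so the rotor is home. Next I'll go to the outside of the catch tab.

```bash
python3 -m crank '-1 0.018 0.031 0 10;-1 0.036 0.062 0 20;-1 0.055 0.094 0 30;-1 0.073 0.125 0 40;-1 0.073 0.125 0 50;-1 0.073 0.125 0 60;-1 0.073 0.125 0.02 60;-1 0.073 0.125 0.04 60;-1 0.073 0.125 0.049 60;-1 0.073 0.125 0.049 60'
python3 - <<'E'
from h import *
s=r.observe();im=r.snapshot('wrist')
np.savez('w8.npz',im=im,q=s['tool_rot'],p=s['tcp_pos'])
print(s['tcp_pos'],s['contact_force'],yaw(s))
cv2.imwrite('pics/w8.png',im[:,:,::-1])
E
```

```text
time: 9.95
tcp_pos: [0.5106, 0.2035, 0.0877]
tool_rot: [0.728, 0.686, -0.001, 0.0]
contact_force: [0.8, -0.3, -0.1]
width: -0.0003
[0.51058997 0.20349849 0.08765508] [ 0.76312056 -0.30322221 -0.05062426] 86.59347566972679
```

View pics/w8.png

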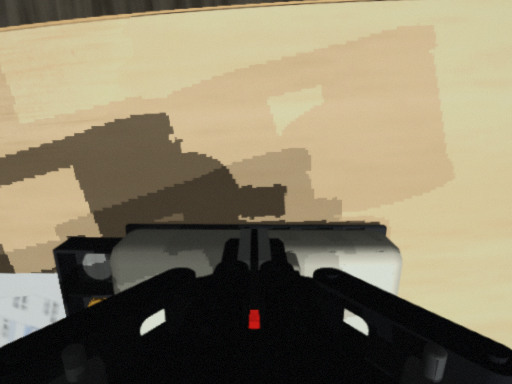

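```bash
python3 -m crank '-1 -0.007 0 0 0;-1 -0.011 0 0 0;-1 -0.014 0 0 0;-1 -0.017 0 0 0;-1 -0.019 0 0 0;-1 -0.021 0 0 0;-1 -0.023 0 0 0'
python3 -m crank '-1 -0.001 0 0 0;-1 -0.002 0 0 0;-1 -0.003 0 0 0'
```

```text
time: 10.88
tcp_pos: [0.5103, 0.1808, 0.0889]
tool_rot: [0.728, 0.686, -0.0, 0.001]
contact_force: [-0.3, 2.4, 0.4]
width: 0.0002
time: 11.25
tcp_pos: [0.5101, 0.1778, 0.0888]
tool_rot: [0.728, 0.686, -0.0, 0.001]
contact_force: [0.3, 1.4, 1.7]
width: -0.0001
```

```bash
python3 -m crank '-1 -0.001 0 0 0;-1 -0.002 0 0 0;-1 -0.0025 0 0 0;-1 -0.0025 0 0 0'
```

```text
time: 11.75
tcp_pos: [0.5099, 0.1752, 0.0888]
tool_rot: [0.728, 0.686, -0.0, 0.001]
contact_force: [0.1, 1.9, 1.4]
width: 0.0002
```

```bash
python3 -m crank '-1 -0.001 0 0 0;-1 -0.002 0 0 0;-1 -0.003 0 0 0;-1 -0.003 0 0 0'
```

```text
time: 12.25
tcp_pos: [0.5099, 0.1745, 0.0889]
tool_rot: [0.728, 0.686, 0.002, -0.001]
contact_force: [0.5, 9.4, 0.2]
width: -0.0001
```

```bash
python3 -m crank '-1 -0.002 0 0 0;-1 -0.003 0 0 0;-1 -0.003 0 0 0'
python3 -m crank '-1 0.005 0 0 0;-1 0.015 0 0 0;-1 0.03 0 0 0;-1 0.03 0 -0.03 0;-1 0.03 0 -0.08 0;-1 0.03 0 -0.12 0;-1 -0.02 0 -0.15 -10;-1 -0.07 0 -0.15 -20;-1 -0.07 0 -0.15 -30;-1 -0.07 0 -0.15 -30'
python3 - <<'E'
from h import *
s=r.observe();im=r.snapshot('wrist')
np.savez('w9.npz',im=im,q=s['tool_rot'],p=s['tcp_pos'])
print(s['tcp_pos'],s['contact_force'],yaw(s))
cv2.imwrite('pics/w9.png',im[:,:,::-1])
cv2.imwrite('pics/top9.png',r.snapshot('top')[:,:,::-1])
E
```

```text
time: 12.62
tcp_pos: [0.5099, 0.1744, 0.089]
tool_rot: [0.728, 0.685, 0.004, -0.002]
contact_force: [1.6, 11.5, -0.9]
width: 0.0003
time: 13.88
tcp_pos: [0.5053, 0.103, 0.2385]
tool_rot: [0.527, 0.85, 0.005, -0.001]
contact_force: [-0.1, 0.3, 0.2]
width: -0.0001
[0.5052938  0.10303638 0.23845825] [-0.14225689  0.27977702  0.17327825] 116.35852109918358
```

View pics/w9.png

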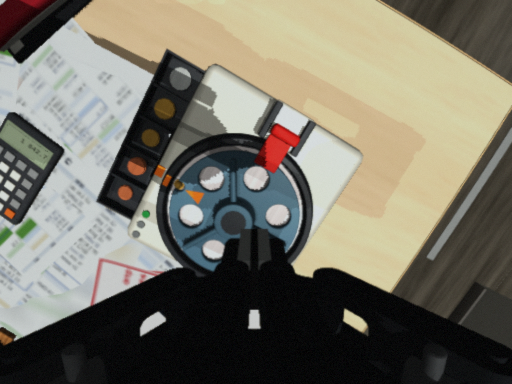

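View pics/top9.png

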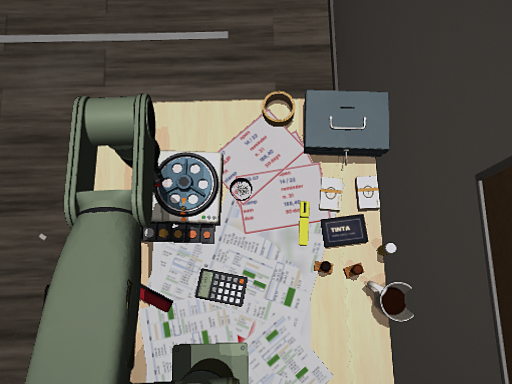

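The wrist view shows the red catch reaching over the rotor's edge at (275,150), the triangle at the pin, and the other items unmoved in the top view. Next I'll check the catch travel by numbers.

```bash
python3 - <<'E'
from h import *
for f,roi in(('w1.npz',(320,130,400,200)),('w9.npz',(240,110,310,190))):
  im,C=load(f)
  for ce,st in blobs(im,(0,180,90),(6,255,255),roi)[0]:
    for z in(.093,):
      p=ray(C,[ce],z)[0][:2]-[.504,.059];print(f,ce,st[4],z,np.hypot(*p).round(4),np.degrees(np.arctan2(p[1],p[0])).round(1))
im,C=load('w9.npz')
for ce,st in blobs(im,(5,150,90),(22,255,255),(150,155,215,210))[0]:
  for z in(.05,.066):
    p=ray(C,[ce],z)[0][:2]-[.504,.059];print(ce,st[4],z,np.hypot(*p).round(4),np.degrees(np.arctan2(p[1],p[0])).round(1))
# predicted outer top edge of tab open/closed
a=np.radians(86.8);u=np.array([np.cos(a),np.sin(a)])
for d in(.1195,.1055,.0945): print(d,proj(C,[*(np.array([.504,.059])+d*u),.093]))
cv2.imwrite('pics/w9z.png',cv2.resize(im[90:250,150:330,::-1],None,fx=3.7,fy=3.7,interpolation=cv2.INTER_CUBIC))
E
```

```text
w1.npz [374.3 166.7] 301 0.093 0.1116 86.4
w1.npz [346.7 167.9] 761 0.093 0.086 89.2
w9.npz [277.5 146.4] 1002 0.093 0.0868 86.8
[159.4 170.5] 85 0.05 0.0927 176.8
[159.4 170.5] 85 0.066 0.0899 173.7
[166.5 179.9] 62 0.05 0.0816 -179.3
[166.5 179.9] 62 0.066 0.0791 177.1
[178.4 185. ] 29 0.05 0.0677 -179.6
[178.4 185. ] 29 0.066 0.0659 176.1
[195.6 195.3] 103 0.05 0.0463 -176.5
[195.6 195.3] 103 0.066 0.0454 177.1
0.1195 [[296.04980859 114.61413981]]
0.1055 [[288.00483362 128.40871614]]
0.0945 [[281.78551998 139.0743124 ]]
```

View pics/w9z.png

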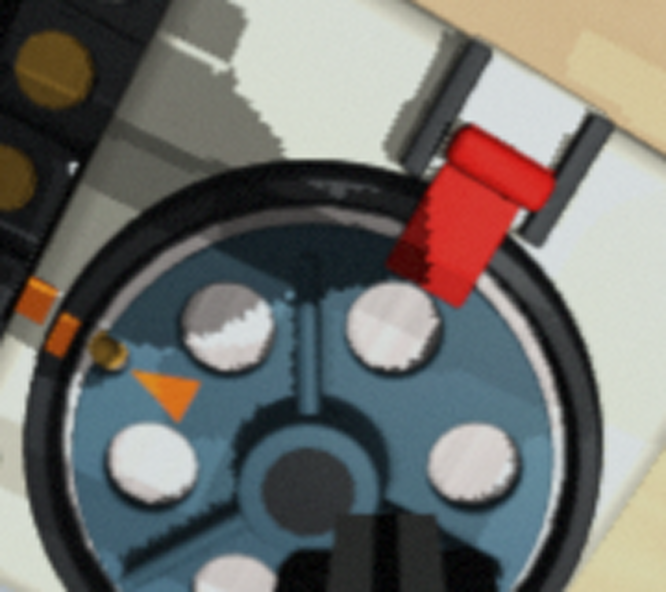

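The tab's outer edge is at (288.6,130.5). Fully closed predicts (288.0,128.4) and open predicts (296,115), so the catch is closed. I'll hand the job in.

```bash
python3 -c "
from rig import r
s=r.observe();print(s['time'],s['contact_force']);print(r.close_job())"
```

```text
13.975 [-0.18301489  0.29571541 -0.56681515]
the job is handed in; nothing more can be done
None
```

The rotor is turned to the pin, pressed home and held down by the closed catch. I handed the job in at 14.0 s, with the arm clear of everything.

- **Turning:** I pushed rib c counter-clockwise about 43°. The orange triangle then stood at 177.5° and the rim bar at 177.2°, and the pin could be seen inside the notch.
- **Pressing:** I pressed the hub down until it stopped hard at fingertip height 86 mm with 19 N. There was also about 8 N of sideways force. Pictures before and after match 8 mm of travel: the disc's scale fell to about 0.96, and the triangle moved as predicted to within about 0.2 px. One reading disagreed: at fingertip height 89 mm I felt no force, although the rotor should already have been resisting by then.
- **Catch:** I pushed the tab in until it stopped hard at 11.5 N. In the last picture its outer edge is within about 2 px of the fully closed position, and its tongue lies over the rotor's edge.
- **Other items:** The top view showed nothing moved among those it could see. I judged that by eye and did not measure it.

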